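Clear the caddy bay and draw out the long remote

ROBOT

A 7-joint arm with a two-finger parallel gripper is mounted at the origin on the work surface. World frame = base frame: x ahead of the robot, y to its left, z up, the work surface at z = 0. Lengths are in mm, angles in rad, forces in N, time in s.
With the tool pointing down it reaches from about 400 to 875 mm from the base axis. Payload 4.4 kg.
Tool frame: the origin (TCP) lies midway between the tips of the shut fingers; the grasp point (between the pads) lies 19 mm behind it (ctrl.grip_point_offset is the distance from the TCP to the grasp point, in mm); z points along the fingers, y is the line along which they close (so a half turn about z gives the same grasp; the last joint's range is limited). The gripper opens to 85 mm and grips with 20 to 120 N. Pads are 22 mm wide; open, the fingers measure 114 mm over their backs; the gripper's body (76 mm by 85 mm) begins 54 mm behind the grasp point. The pads swing forward as they close: fully open they stand 13 mm farther back than shut.
Start: joints at [1.109, 0.628, 0.038, 1.517, -0.027, 0.996, -0.02], TCP at [250.633, -599.751, 231.313] pointing down, gripper open.
Joint ranges: [-3.06, 3.06], [-0.37, 2.12], [-1.25, 1.32], [0.18, 2.47], [-1.1, 4.24], [0.23, 1.98], [-2.94, 2.94]. Speed limits (rad/s): [2.57, 2.57, 3.14, 3.14, 3.14, 3.14, 3.14].

INTERFACE

Orientations are given as [roll, pitch, yaw] about the fixed x, y, z axes, in that order (R = Rz(yaw) Ry(pitch) Rx(roll)).
In Python, from cell import ctrl gives the robot as it stands.
- The arm moves only by the shell command python3 nudge.py, which reads ROWS from standard input. ROWS is a JSON list of rows, 1 to 12 of them, each of 7 numbers: dx, dy, dz in shares of the most that a row can go, 1 being 50 mm, then a rotation vector rx, ry, rz in rad, then the finger opening in mm; each row shifts and turns the commanded pose from where the row before left it, along the tool's axes as they then stand; what a row does not reach is not made up. A row lasts 1/10 s, in which the tool goes at most 50 mm and 0.15 rad, less where a joint would pass 70% of its speed; a pose out of reach is approached as far as the arm can. The fingers move at their own pace and stop on an object; the grip force is fixed at half the most. Time passes only in rows, so rows that do not move let the fingers close. It prints the time, the measured TCP pose, the force, the opening and the grip force at its end. Input that does not fit is refused with a message, and nothing moves.
- ctrl.read_state(): the state, without advancing time (a new reading comes with each control period).
- ctrl.get_image(name): name is "side" or "top"; returns the picture (384x512x3 uint8, blue, green, red); there is no depth.
- ctrl.calibration(name): a dict with "fx", "fy", "cx", "cy" (pixels), "rvec" (rotation vector, rad) and "tvec" (3), from world to camera coordinates, as OpenCV has them. Camera axes: x right, y down, z forward; pixel columns grow to the right and rows downward; lengths in mm; the calibration is good to about 2 mm. A picture is of the moment at which its call begins. calibration takes no time and is no camera call.
- ctrl.finish_job(): hands the job in; it is judged then, once.
The state is a dict: "clock": time; "qpos": joint angles; "qd": joint speeds; "tau": joint torques, N m; "eef_pos": TCP position; "tool_rot": TCP orientation; "force": force on the tool from outside, world axes, zero at the start; "torque": the same for the moment, N m; "width": finger opening in mm; "gripper_force": force on a finger pad.
Only numpy, scipy, OpenCV 4.12 (cv2) and the standard library are available. Lean on these libraries where they do the work, as an engineer would, in place of code of your own. Each camera call takes 0.05 s, during which the arm holds its last target. There are 200 camera calls.

TASK

A D-size battery and a USB wall charger have been dropped on and beside the long grey remote in the open bay of the black steel caddy: first sort them out, the battery into the tin that already holds batteries and the charger into the tin that already holds a charger. Then take the long remote by its free end, tilt it and draw it slantwise out through the opening without forcing it against the caddy, since its other end lies under the deck. Finish holding it: keep the remote motionless in the gripper, all of it a good hand's breadth higher than the caddy's walls and touching nothing else, with the jar, torch, coaster and the silver remote hanging on the rail left undisturbed.

Things in the scene. Friction and masses are not known exactly. Their poses are not given: they have to be found in the camera images.
- caddy: fixed black sheet-steel caddy, outside 160 (its x) by 268 (its y) by 79 mm high, walls and floor 3 mm; origin at the centre of its underside. Its -y end is roofed by a deck; the open bay is its y = -19 to +131 mm, x = -77 to +77 mm, 76 mm deep; the hollow goes on at full depth beneath the deck to y = -131 mm
- deck_edge (a point): middle of the deck's edge, where the roofed end meets the open bay. The flat deck is flush with the wall tops, 4 mm thick, underside 75 mm above the table, and runs from the caddy's y = -131 to -19 mm
- rail_mid (a point): middle of the top bar of the caddy's peg rail, 262 mm high, along the rear wall at the caddy's x = +85 mm, bars 8 to 10 mm thick. Pegs and a plastic headset hanger on it reach forward over the deck end only (caddy y below -35 mm, as far as x = +12 mm), no lower than 118 mm above the table
- remote: long grey remote control, loose, 44 (its x) by 235 (its y) by 22 mm thick, 100 to 200 g, lying on the caddy floor roughly along the caddy's y with about half its length under the deck and its +y end (with a dark window in its end face; the rows of small keys are on the other half) free in the open bay; origin at the centre of its underside, z up out of the button face
- remote_free_end (a point): centre of the remote's +y end face, the end in the open bay
- remote_covered_end (a point): centre of the remote's -y end face, the end under the deck
- cell: loose D-size battery, steel with a black sleeve, 33 mm diameter, 61 mm tall, about 130 g, standing upright on the caddy floor in the open bay, beside the remote on the side away from the rail (caddy -x); origin at the centre of its underside, z along its axis
- plug: loose white USB wall charger, body 48 (its x) by 40 (its y) by 28 mm high, about 60 g, two flat steel blades 18 mm long on its -x face; lying flat on top of the remote's free half, blades towards the rail; origin at the centre of the body's underside, z up
- cell_tin: fixed open black steel tin that already holds two D batteries, 160 (its x) by 130 (its y) by 45 mm high, walls and floor 3 mm; origin at the centre of its underside. The batteries stand in its +x half (x = +44 mm, y = -25 and +25 mm); its -x half is empty
- plug_tin: fixed open black steel tin, same size as the other, that already holds one white wall charger in its +x half (x = +42 mm, taking up x = +20 to +64 mm); its -x half is empty; origin at the centre of its underside
- cell_a: upright D battery already in its tin
- cell_b: other upright D battery already in its tin
- plug_a: wall charger already in its tin, same size and axes as the loose one
- hanging_remote (a joint): swing of the small silver remote hanging on the peg rail over the deck (38 wide, 14 thick, hangs down to 118 mm above the table); 0 = hanging straight, rad
- jar: lidded glass jar, 72 mm diameter, 95 mm high, standing on the coaster in front of the caddy; origin under its centre
- torch: red plastic torch lying in front of the caddy, 145 mm long along its x, head 44 mm diameter; origin under its middle
- coaster: round wooden coaster, 96 mm diameter, 9 mm thick, lying flat under the jar; origin under its centre

How it is judged (in metres and radians):
On the way, in this order (a step that is already met when the one before it is completed fails the run):
1. the battery lies in the battery tin and the charger in the charger tin, both let go (x of cell in the frame of cell_tin between -0.08 and 0.08 m and y of cell in the frame of cell_tin between -0.065 and 0.065 m and height (world z) of each of cell, plug below 0.045 m and contact force between the fingers and cell below 0.1 N and x of plug in the frame of plug_tin between -0.08 and 0.08 m and y of plug in the frame of plug_tin between -0.065 and 0.065 m and contact force between the fingers and plug below 0.1 N), for 0.2 s.
2. the remote slants out of the bay: free end up out of the opening while the other end is still below the wall tops (height (world z) of remote_free_end above 0.1 m and height (world z) of remote_covered_end below 0.075 m), for 0.1 s.
At the end, for the whole second after the job is handed in: Battery and charger lie in their own tins (inside the walls, lower than 45 mm above the cabinet top), with the things already there still in them; the remote is held still in the fingers, both its ends more than 150 mm above the cabinet top (71 mm above the caddy's walls), not touching the caddy (x of cell in the frame of cell_tin between -0.08 and 0.08 m and y of cell in the frame of cell_tin between -0.065 and 0.065 m and height (world z) of each of cell, plug below 0.045 m and x of plug in the frame of plug_tin between -0.08 and 0.08 m and y of plug in the frame of plug_tin between -0.065 and 0.065 m and horizontal distance between each of cell_a, cell_b and cell_tin below 0.095 m and horizontal distance between plug_a and plug_tin below 0.095 m and height (world z) of each of remote_free_end, remote_covered_end above 0.15 m and contact force between the fingers and remote above 2 N and contact force between remote and caddy below 0.1 N and linear speed of remote below 0.03 m/s); the arm keeps its last pose, push and grip.
It fails at once if once raised from lying flat (by over 7 degrees), the remote is forced against the caddy with over 40 N (contact force between remote and caddy above 40 N and angle between remote's own y axis and vertical below 1.45 rad).
It fails at once if the jar is pushed or tipped (distance of jar from where it was at the start of the episode above 0.03 m).
It fails at once if the torch is pushed away (distance of torch from where it was at the start of the episode above 0.03 m).
It fails at once if the coaster is pushed away (distance of coaster from where it was at the start of the episode above 0.03 m).
It fails at once if the hanging silver remote is knocked aside (value of joint hanging_remote above 0.35 rad or value of joint hanging_remote below -0.35 rad).
It also fails if it takes over 72 s, if anything falls off the work surface, if the arm or the gripper's body presses on something with over 40 N, if the wrist force passes 120 N, or if a joint passes its speed limit or range.

## Working session

There is one attempt and no reset: what is moved stays moved. The work goes in short steps, Python scripts to look and compute and a shell command to move; the robot and the scene stay as the last step left them, time stands still between calls to the robot, and variables do not carry over. Pictures are saved under pics/ and viewed, at most 10 in all, crops included, and the job is handed in when it is done.

```bash
ls; mkdir -p pics; python3 - <<'E'
from cell import ctrl
import cv2,numpy as np
for n in("side","top"):
    c=ctrl.calibration(n);print(n,c)
    R=cv2.Rodrigues(np.array(c["rvec"],float))[0];print(-R.T@np.array(c["tvec"]).ravel())
    cv2.imwrite(f"pics/{n}0.png",ctrl.get_image(n))
print(ctrl.read_state(),ctrl.grip_point_offset)
E
```

```text
cell.py
nudge.py
pics
side {'fx': 395.311552532097, 'fy': 395.311552532097, 'cx': 254.59868612748875, 'cy': 195.99529082339603, 'rvec': array([ 0.36841912, -2.82027481,  1.08006054]), 'tvec': array([ 570.47472399,  230.2581127 , 1097.4450894 ])}
[399.58697819 689.5557928  973.49318893]
top {'fx': 372.14267923231665, 'fy': 372.14267923231665, 'cx': 254.4858671109503, 'cy': 185.66011076228537, 'rvec': array([ 2.13733078, -2.14388294,  0.20448476]), 'tvec': array([ -24.67969098,  597.26430297, 1130.81532874])}
[ 395.68539687   -3.51889958 1216.34605541]
{'clock': 0.1, 'qpos': array([ 1.10920659,  0.62924602,  0.03845533,  1.5182192 , -0.02700748,
        0.99630404, -0.02000794]), 'qd': array([-1.75314703e-03,  5.77869708e-04,  1.05078688e-03, -3.46236218e-03,
       -2.50714965e-04,  9.98622638e-05, -2.53643044e-05]), 'tau': array([ 3.47985013e-03, -5.64540803e+01,  1.23097535e+00, -1.93974835e+01,
        1.14267124e-02,  5.44860988e-03,  4.00851491e-05]), 'eef_pos': array([ 250.41899589, -599.24683764,  230.50177875]), 'tool_rot': array([-3.13993426e+00,  1.51219849e-05,  3.95770287e-01]), 'force': array([-1.15167783, -0.37919137,  0.50538145]), 'torque': array([ 0.01566226,  0.01619797, -0.00069861]), 'gripper_force': 0.0, 'width': 85.5536322931425} 18.700000000000003
```
View pics/side0.png

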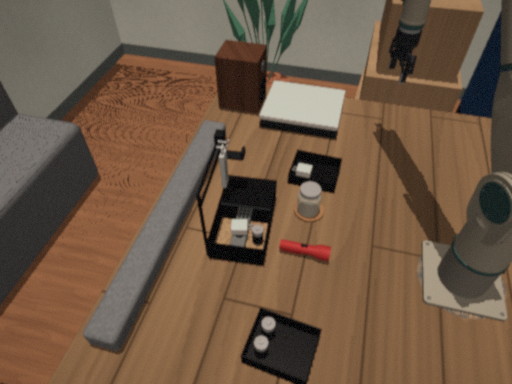

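View pics/top0.png

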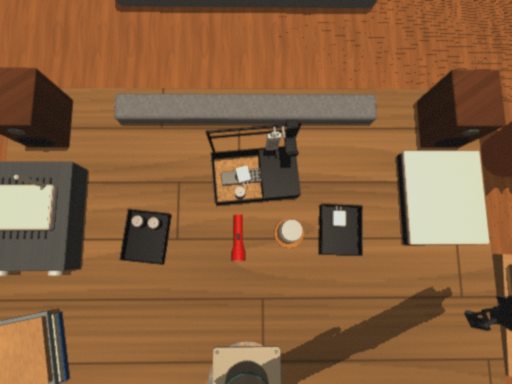

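The side view shows the caddy at about (242,220), the battery tin at (282,345) and the charger tin at (315,170). The top view shows the caddy at (256,175), the battery tin at (146,237) and the charger tin at (340,230). I'll enlarge both views.

```bash
python3 - <<'E'
import cv2,numpy as np
a=cv2.imread("pics/top0.png")[115:210,200:310];b=cv2.imread("pics/side0.png")[120:270,190:290]
def g(i,k,x0,y0):
    i=cv2.resize(i,None,fx=k,fy=k,interpolation=cv2.INTER_CUBIC); i=cv2.convertScaleAbs(i,alpha=1.4,beta=15)
    for v in range(0,i.shape[1],10*k): cv2.putText(i,str(x0+v//k),(v,8),0,.3,(0,255,255));i[:6,v]=255
    for v in range(0,i.shape[0],10*k): cv2.putText(i,str(y0+v//k),(0,v+4),0,.3,(0,255,255))
    return i
cv2.imwrite("pics/t1.png",g(a,7,200,115));cv2.imwrite("pics/s1.png",g(b,4,190,120))
E
```

View pics/t1.png

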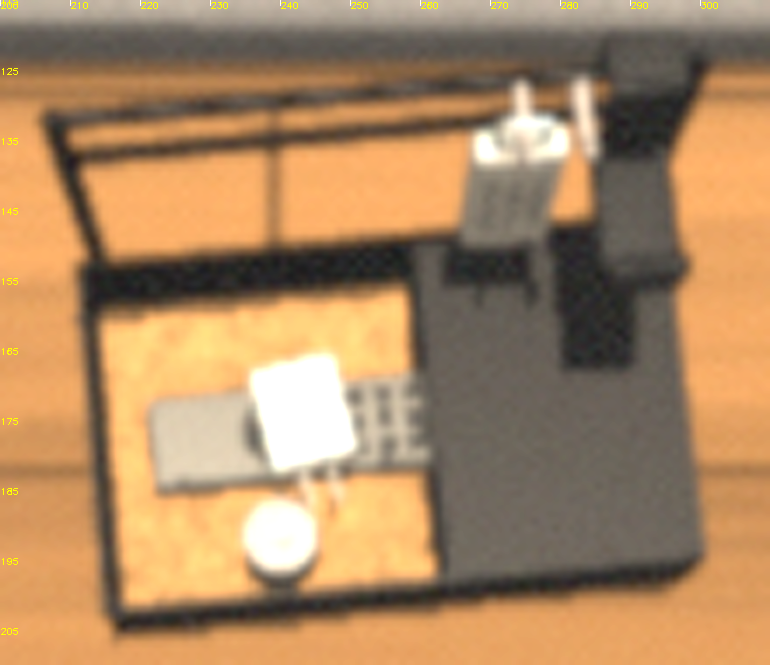

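View pics/s1.png

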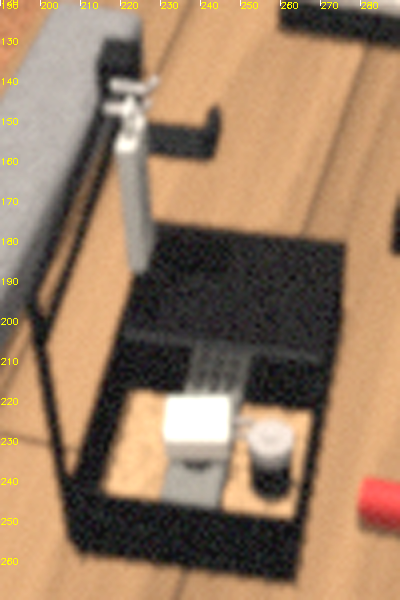

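The crops show the following, with top-view pixels unless noted:
- **Plug:** top face centred near (243.3,173.8), with its blades towards the cell rather than the rail.
- **Cell:** top near (240.1,191.4).
- **Remote:** free end at about (222,179), running to the deck edge at column 261.
- **Side view:** plug top near (239.5,223.5) and cell top near (257.5,229.5).

Next I'll triangulate these and measure the tins.

```bash
cat > h.py <<'E'
import cv2,numpy as np
from cell import ctrl
from scipy.spatial.transform import Rotation as Ro
C={}
for n in("side","top"):
    c=ctrl.calibration(n);R=cv2.Rodrigues(np.array(c["rvec"],float))[0];t=np.array(c["tvec"],float).ravel()
    C[n]=(np.array([[c["fx"],0,c["cx"]],[0,c["fy"],c["cy"]],[0,0,1]]),R,t,-R.T@t)
def ray(n,p):
    K,R,t,o=C[n];d=R.T@np.linalg.inv(K)@np.array([p[0],p[1],1.]);return o,d/np.linalg.norm(d)
def plane(n,p,z):
    o,d=ray(n,p);return o+d*(z-o[2])/d[2]
def tri(pt,ps):
    a,u=ray("top",pt);b,v=ray("side",ps)
    s=np.linalg.lstsq(np.c_[u,-v],b-a,rcond=None)[0];P=a+u*s[0];Q=b+v*s[1]
    return (P+Q)/2,np.linalg.norm(P-Q)
def proj(n,P):
    K,R,t,o=C[n];q=K@(R@np.array(P,float)+t);return q[:2]/q[2]
E
python3 - <<'E'
from h import *
np.set_printoptions(precision=1,suppress=True)
print("nadir",proj("top",[396,-3,0]))
print("plug top",tri((243.3,173.8),(239.5,223.2)),"cell top",tri((240.1,191.4),(257.5,229.5)))
f=lambda x,y:((x+.5)/7-.5+200,(y+.5)/7-.5+115)
print("plug corners z50",[plane("top",f(*p),50)[:2] for p in((250,370),(332,353),(355,455),(275,472))])
r=[plane("top",f(*p),22) for p in((150,402),(160,492),(425,372),(430,462))];print("remote",r)
for p in((82,265),(118,628),(700,560),(413,245),(443,578)):print("caddy z79",plane("top",f(*p),79), "z0",plane("top",f(*p),0))
T=cv2.imread("pics/top0.png");S=cv2.imread("pics/side0.png")
def blobs(img,box,bright):
    x0,y0,x1,y1=box;g=cv2.cvtColor(img[y0:y1,x0:x1],6)
    m=((g>120) if bright else (g<50)).astype(np.uint8)
    n,l,st,ce=cv2.connectedComponentsWithStats(m)
    for i in range(1,n):
        if st[i,4]>15:
            pts=np.argwhere(l==i)[:,::-1].astype(np.float32);r=cv2.minAreaRect(pts)
            print(st[i,4],ce[i]+[x0,y0],(np.array(cv2.boxPoints(r))+[x0,y0]).tolist() if not bright else "")
for nm,img,bx in(("cellT",T,(118,204,176,268)),("plugT",T,(315,200,366,260)),("cellS",S,(238,306,326,384)),("plugS",S,(285,148,345,192))):
    print(nm)
    for b in(0,1):blobs(img,bx,b)
def up(i,k):return cv2.resize(i,None,fx=k,fy=k,interpolation=2)
a=up(T[204:268,118:176],5);b=up(T[200:260,315:366],5);c=up(S[306:384,238:326],4);d=up(S[148:192,285:345],5)
o=np.zeros((600,800,3),np.uint8)
for i,(x,y) in((a,(0,0)),(b,(300,0)),(c,(0,322)if 0 else(400,300)),(d,(0,330))):
    o[y:y+i.shape[0],x:x+i.shape[1]]=i[:600-y,:800-x]
cv2.imwrite("pics/tins.png",o)
E
```

```text
nadir [247.2 250. ]
plug top (array([634.4,   9. ,  55.4]), np.float64(0.9620757302708517)) cell top (array([577.2,  19. ,  56.9]), np.float64(1.4469722772248992))
plug corners z50 [array([656.8,  34.7]), array([664.8,  -2.8]), array([617.2, -13.2]), array([609.3,  23.2])]
remote [array([647.8,  82.3,  22. ]), array([605.1,  77.2,  22. ]), array([662.1, -46.4,  22. ]), array([619.1, -48.5,  22. ])]
caddy z79 [698.6 109.4  79. ] z0 [719.7 117.2  -0. ]
caddy z79 [534.6  91.1  79. ] z0 [544.2  97.7   0. ]
caddy z79 [ 564.2 -165.5   79. ] z0 [ 575.9 -176.7    0. ]
caddy z79 [708.  -39.4  79. ] z0 [729.7 -41.9   0. ]
caddy z79 [556.4 -51.6  79. ] z0 [567.6 -55.    0. ]
cellT
1475 [142.5 238. ] [[120.19675254821777, 258.8904724121094], [127.13995933532715, 207.97363185882568], [170.5598373413086, 213.89452362060547], [163.61663055419922, 264.81136322021484]]
75 [130.4 204.9] 
17 [173.7 214.1] 
86 [136.6 220.6] 
92 [152.8 222.2] 
20 [118.7 245.7] 
plugT
195 [321.8 227. ] [[307.82005739212036, 249.97209930419922], [321.02507162094116, 201.21512460708618], [335.0, 205.0], [321.79498624801636, 253.75697326660156]]
308 [357.  225.7] [[338.0, 205.0], [361.0, 205.0], [361.0, 254.0], [338.0, 254.0]]
26 [315.8 214.8] 
201 [339.  217.7] 
cellS
3538 [283.2 348.2] [[238.31506729125977, 362.49315643310547], [259.31506729125977, 306.4931535720825], [325.2876892089844, 331.2328872680664], [304.2876892089844, 387.2328872680664]]
139 [268. 323.] 
153 [260.6 342.3] 
plugS
1224 [317.2 169.8] [[286.730770111084, 183.34615325927734], [293.5769233703613, 149.115385055542], [341.0769233703613, 158.61538696289062], [334.230770111084, 192.84615325927734]]
18 [336.1 151.6] 
146 [303.7 168.3] 
208 [307.9 187.3]
```

View pics/tins.png

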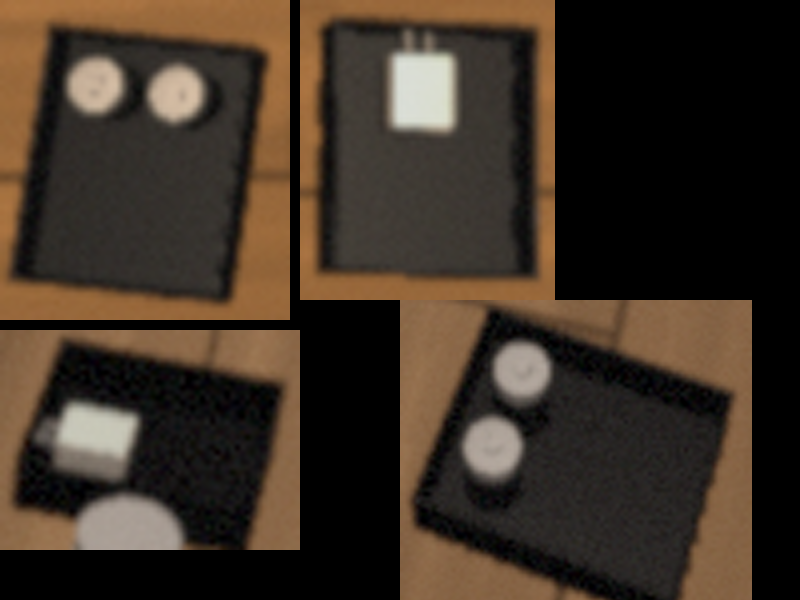

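The tins crop shows both tins' filled halves facing away from the robot. In the battery tin the cells are at top-view pixels (136.6,220.6) and (152.8,222.2). In the charger tin the plug is at (339,217.7). The near halves are empty.

```bash
cat >> h.py <<'E'
def go(P,psi=None):
    "tool-frame shift [mm] and z-turn to world TCP target P, yaw psi, from measured pose"
    s=ctrl.read_state();R=Ro.from_euler("xyz",s["tool_rot"])
    d=R.inv().apply(np.array(P)-s["eef_pos"])
    out=[np.round(d,1)]
    if psi is not None: out.append(np.round((R.inv()*Ro.from_euler("xyz",[np.pi,0,psi])).as_rotvec(),3))
    return out
E
python3 - <<'E'
from h import *
np.set_printoptions(precision=1,suppress=True)
print("cell",plane("top",(240.1,191.4),64))
print("cells a,b",tri((136.6,220.6),(260.6,342.3)),tri((152.8,222.2),(268,323)))
print("cells at z64",plane("top",(136.6,220.6),64),plane("top",(152.8,222.2),64))
print("celltin rim z45",[plane("top",p,45)[:2] for p in((128.2,208.8),(170.8,214.2),(163.8,263.8),(120.2,259.4))])
pa=(315+122.5/5,200+91/5);print("plug_a z31",plane("top",pa,31),"tri",tri(pa,(285+99/5,148+95/5)))
print("plugtin rim",[plane("top",p,45)[:2] for p in((320,204.4),(362,206),(362.4,255),(319,254))])
print("hang remote low",plane("top",(200+490/7,115+245/7),118))
print(go([637,10.5,150],.215))
E
```

```text
cell [576.8  18.9  64. ]
cells a,b (array([486. , 337.6,  61. ]), np.float64(1.5253679527188932)) (array([480.7, 287.7,  61.1]), np.float64(1.970173860156752))
cells at z64 [486.5 336.7  64. ] [481.5 287.   64. ]
celltin rim z45 [array([525.1, 370.4]), array([507.7, 236.6]), array([355.3, 252.9]), array([369.3, 386.6])]
plug_a z31 [ 494.7 -298.4   31. ] tri (array([ 493.5, -297.8,   33.3]), np.float64(1.9658641023962748))
plugtin rim [array([ 537.6, -234.6]), array([ 532.1, -368.6]), array([ 378.9, -361.5]), array([ 382.6, -226.1])]
hang remote low [696. -73. 118.]
[array([ 591.8, -413.4,   81.2]), array([-0. ,  0. ,  0.2])]
```

```bash
python3 - <<'E'
from h import *
print(go([555,10,225]))
E
```

```text
[array([ 515.9, -444.7,    6.2])]
```

The rows are not in the units I measure in: shifts go in shares of 50 mm. I convert before sending: 36 mm is 0.72, -31 mm is -0.62.

```bash
echo '[[0.72,-0.62,0,0,0,0,85],[0.72,-0.62,0,0,0,0,85],[0.72,-0.62,0,0,0,0,85],[0.72,-0.62,0,0,0,0,85],[0.72,-0.62,0,0,0,0,85],[0.72,-0.62,0,0,0,0,85],[0.72,-0.62,0,0,0,0,85],[0.72,-0.62,0,0,0,0,85],[0.72,-0.62,0,0,0,0,85],[0.72,-0.62,0,0,0,0,60],[0.72,-0.62,0,0,0,0,60],[0.72,-0.62,0,0,0,0,60]]' | python3 nudge.py; echo '[[0.72,-0.62,0.06,0,0,0.09,60],[0.72,-0.62,0.06,0,0,0.09,60],[0,0,0,0,0,0,60]]' | python3 nudge.py;  python3 -c "
from h import *
print(go([637,10.5,130],.215),go([637,10.5,34],.215))"
```

```text
clock: 1.3
eef_pos: [506.2, -88.1, 231.2]
tool_rot: [-3.142, 0.0, 0.396]
force: [0.9, -0.5, 0.0]
width: 59.9
gripper_force: 0.0
clock: 1.6
eef_pos: [554.7, 1.8, 224.6]
tool_rot: [-3.137, -0.003, 0.226]
force: [-0.2, -0.3, 0.6]
width: 60.0
gripper_force: 0.0
[array([81.9, 10.3, 94.7]), array([-0.004, -0.003,  0.011])] [array([ 81.6,  10.7, 190.7]), array([-0.004, -0.003,  0.011])]
```

Scaled: 42 mm is 0.84, 40 mm is 0.8.

```bash
echo '[[0.8,0.1,0.8,0,0,0.01,60],[0.84,0.1,0.8,0,0,0,60],[0,0,0.4,0,0,0,60],[0,0,0.6,0,0,0,60],[0,0,0.6,0,0,0,60],[0,0,0.5,0,0,0,60],[0,0,0,0,0,0,60],[0,0,0,0,0,0,60]]' | python3 nudge.py; python3 -c "
from h import *
print(go([637,10.5,27],.215))
a=ctrl.get_image('side')[140:270,180:320];b=ctrl.get_image('top')[100:215,190:310]
o=np.hstack([cv2.resize(a,(400,371)),cv2.resize(b,(387,371))]);cv2.imwrite('pics/g1.png',cv2.convertScaleAbs(o,alpha=1.4,beta=15))"
```

```text
clock: 2.4
eef_pos: [623.4, -1.1, 50.7]
tool_rot: [-3.142, 0.001, 0.206]
force: [0.3, -0.5, 0.1]
width: 60.3
gripper_force: 0.0
[array([15.7, -8.6, 23.7]), array([-0.   ,  0.001, -0.009])]
```

View pics/g1.png

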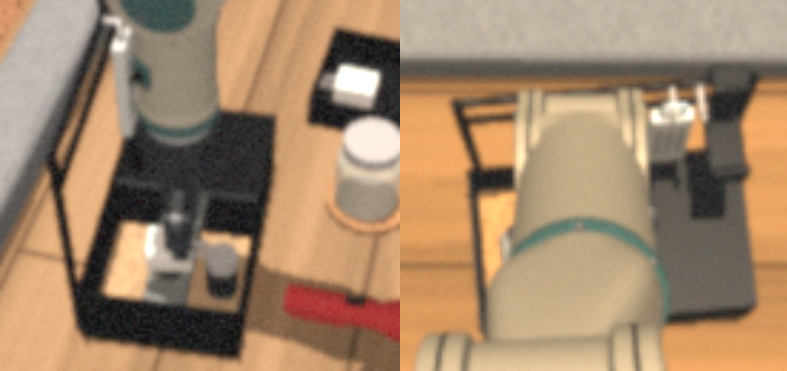

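The side view shows the fingers over the plug, about 15 mm short towards the front. The forearm is close to the hanging remote but clear of it. I'll correct the offset and go down.

Scaled: 8 mm is 0.16, -5 mm is -0.1.

```bash
echo '[[0.16,-0.1,0,0,0,0,60],[0.16,-0.08,0,0,0,0,60],[0,0,0,0,0,0,60]]' | python3 nudge.py; echo '[[0,0,0.24,0,0,0,60],[0,0,0.24,0,0,0,60],[0,0,0,0,0,0,60]]' | python3 nudge.py;echo '[[0,0,0,0,0,0,30],[0,0,0,0,0,0,30],[0,0,0,0,0,0,30],[0,0,0,0,0,0,30],[0,0,0,0,0,0,30]]' | python3 nudge.py
```

```text
clock: 2.8
eef_pos: [639.7, 13.6, 51.7]
tool_rot: [-3.141, -0.004, 0.208]
force: [0.2, 0.8, -0.2]
width: 59.8
gripper_force: 0.0
clock: 3.1
eef_pos: [638.8, 13.9, 26.8]
tool_rot: [-3.14, -0.003, 0.208]
force: [0.7, 6.0, 5.2]
width: 59.8
gripper_force: 0.7
clock: 3.6
eef_pos: [636.8, 10.9, 26.1]
tool_rot: [3.141, 0.001, 0.205]
force: [-0.1, 0.5, -0.1]
width: 39.2
gripper_force: 60.3
```

Scaled: -40 mm is -0.8, -15 mm is -0.3.

```bash
echo '[[0,0,-0.3,0,0,0,30],[0,0,-0.6,0,0,0,30],[0,0,-0.8,0,0,0,30],[0,0,-0.8,0,0,0,30],[0,0,-0.4,0,0,0,30],[-0.6,0,0,0,0,0,30],[-0.8,0,0,0,0,0,30],[-0.8,0,0,0,0,0,30],[0,0,0,0,0,0,30]]' | python3 nudge.py; python3 -c "
from h import *
print(go([425,-295.5,150],-.04))"
```

```text
clock: 4.5
eef_pos: [522.5, -12.9, 172.1]
tool_rot: [-3.141, 0.008, 0.203]
force: [0.4, 0.5, -1.3]
width: 39.1
gripper_force: 60.2
[array([-152.4,  257.1,   23.2]), array([0.   , 0.008, 0.243])]
```

```bash
echo '[[-0.44,0.74,0,0,0,0,30],[-0.44,0.74,0,0,0,0,30],[-0.44,0.74,0,0,0,0,30],[-0.44,0.74,0,0,0,0,30],[-0.44,0.74,0,0,0,0,30],[-0.44,0.74,0,0,0,0,30],[-0.4,0.7,0,0,0,0,30],[0,0,0.2,0,0,0.12,30],[0,0,0.2,0,0,0.12,30],[0,0,0,0,0,0,30],[0,0,0,0,0,0,30]]' | python3 nudge.py; python3 -c "
from h import *
print(go([425,-295.5,30],-.04))"
```

```text
clock: 5.6
eef_pos: [433.9, -293.6, 152.3]
tool_rot: [3.141, -0.0, -0.031]
force: [-0.1, -0.2, -0.1]
width: 39.5
gripper_force: 60.3
[array([ -8.9,   2.1, 122.3]), array([ 0.   , -0.   ,  0.009])]
```

Scaled: 30 mm is 0.6, 20 mm is 0.4.

```bash
echo '[[-0.18,0.04,0.4,0,0,0,30],[0,0,0.6,0,0,0,30],[0,0,0.6,0,0,0,30],[0,0,0.6,0,0,0,30],[0,0,0.4,0,0,0,30],[0,0,0.2,0,0,0,30],[0,0,0.08,0,0,0,30],[0,0,0,0,0,0,30]]' | python3 nudge.py; echo '[[0,0,0,0,0,0,60],[0,0,0,0,0,0,60],[0,0,0,0,0,0,60],[0,0,0,0,0,0,60],[0,0,-0.6,0,0,0,60],[0,0,-0.8,0,0,0,60],[0,0,-0.8,0,0,0,60],[0,0,-0.8,0,0,0,60],[0,0,0,0,0,0,60]]' | python3 nudge.py; python3 -c "
from h import *
print(go([545,18.9,150],.1))"
```

```text
clock: 6.4
eef_pos: [424.9, -295.5, 8.2]
tool_rot: [3.141, -0.001, -0.033]
force: [-0.3, 1.0, -0.3]
width: 39.1
gripper_force: 60.3
clock: 7.3
eef_pos: [427.3, -297.5, 162.8]
tool_rot: [3.136, -0.009, -0.034]
force: [0.6, -0.9, 0.8]
width: 60.0
gripper_force: 0.0
[array([ 106.6, -320.3,   12.1]), array([ 0.006, -0.009, -0.134])]
```

```bash
echo '[[0.4,-0.9,0,0,0,0,60],[0.4,-0.9,0,0,0,0,60],[0.4,-0.9,0,0,0,0,60],[0.4,-0.9,0,0,0,0,60],[0.4,-0.9,0,0,0,0,60],[0.4,-0.9,0,0,0,0,60],[0.4,-0.9,0,0,0,-0.13,60],[0,0,0,0,0,0,60]]' | python3 nudge.py; python3 -c "
from h import *
print(go([576.8,18.9,85],.1))
a=ctrl.get_image('top');p=a[190:265,305:375];cv2.imwrite('pics/p2.png',cv2.resize(p,None,fx=5,fy=5))"
```

```text
clock: 8.1
eef_pos: [577.5, 24.4, 157.0]
tool_rot: [-3.136, -0.003, 0.11]
force: [-0.2, 0.4, 0.6]
width: 60.2
gripper_force: 0.0
[array([-1.6,  5.8, 72. ]), array([-0.006, -0.003,  0.01 ])]
```

View pics/p2.png

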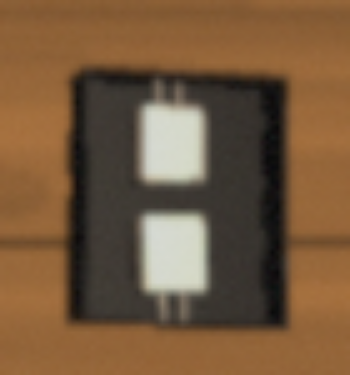

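The charger lies flat in its tin at crop pixel (172,253), with its blades inside the near wall. Next is the battery.

Scaled: 30 mm is 0.6, 6 mm is 0.12.

```bash
echo '[[-0.02,0.12,0.6,0,0,0,60],[0,0,0.6,0,0,0,60],[0,0,0,0,0,0,60],[0,0,0,0,0,0,60]]' | python3 nudge.py; echo '[[0,0,0.5,0,0,0,60],[0,0,0.5,0,0,0,60],[0,0,0.4,0,0,0,60],[0,0,0,0,0,0,60]]' | python3 nudge.py;echo '[[0,0,0,0,0,0,20],[0,0,0,0,0,0,20],[0,0,0,0,0,0,20],[0,0,0,0,0,0,20],[0,0,0,0,0,0,20]]' | python3 nudge.py
```

```text
clock: 8.55
eef_pos: [573.9, 7.5, 97.5]
tool_rot: [3.141, 0.002, 0.094]
force: [0.8, -0.8, 0.2]
width: 60.0
gripper_force: 0.0
clock: 8.95
eef_pos: [574.8, 8.6, 27.6]
tool_rot: [-3.141, 0.0, 0.096]
force: [0.2, 0.9, 0.3]
width: 60.1
gripper_force: 0.0
clock: 9.45
eef_pos: [576.0, 8.5, 29.6]
tool_rot: [3.141, -0.003, 0.096]
force: [0.5, 1.9, 6.3]
width: 31.2
gripper_force: 59.2
```

Scaled: -40 mm is -0.8, -30 mm is -0.6.

```bash
echo '[[0,0,-0.3,0,0,0,20],[0,0,-0.6,0,0,0,20],[0,0,-0.8,0,0,0,20],[0,0,-0.8,0,0,0,20],[0,0,-0.4,0,0,0,20],[0,0,0,0,0,0,20],[0,0,0,0,0,0,20]]' | python3 nudge.py; python3 -c "
from h import *
print(go([405,320,160],-.1))
a=ctrl.get_image('side');cv2.imwrite('pics/c2.png',cv2.resize(a[100:300,170:350],None,fx=3,fy=3))"
```

```text
clock: 10.15
eef_pos: [574.4, 8.4, 173.4]
tool_rot: [3.142, -0.001, 0.096]
force: [-1.1, 0.1, -1.6]
width: 31.5
gripper_force: 59.6
[array([-138.9, -326.3,   13.3]), array([ 0.   , -0.001,  0.196])]
```

View pics/c2.png

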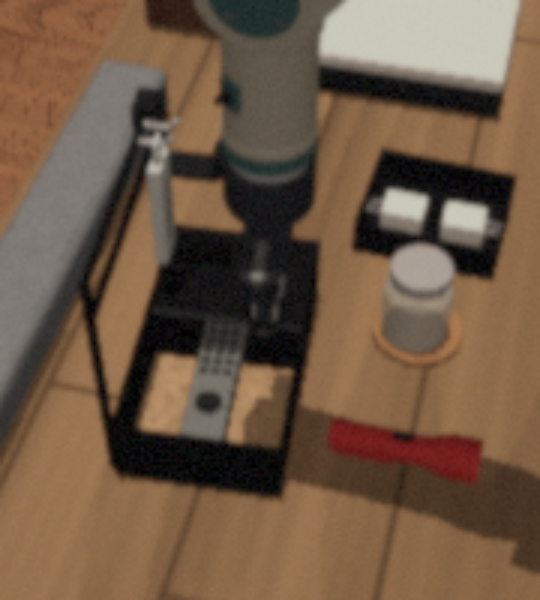

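The bay now holds only the remote, the battery is in the fingers, and the jar and torch are untouched. Next I'll carry the battery to its tin.

Scaled: -41 mm is -0.82, -17 mm is -0.34.

```bash
echo '[[-0.34,-0.82,0,0,0,0,20],[-0.34,-0.82,0,0,0,0,20],[-0.34,-0.82,0,0,0,0,20],[-0.34,-0.82,0,0,0,0,20],[-0.34,-0.82,0,0,0,0,20],[-0.34,-0.82,0,0,0,0,20],[-0.34,-0.82,0,0,0,0,20],[-0.34,-0.82,0,0,0,0.1,20],[0,0,0,0,0,0.1,20],[0,0,0,0,0,0,20],[0,0,0,0,0,0,20]]' | python3 nudge.py; python3 -c "
from h import *
print(go([405,320,31],-.1))"
```

```text
clock: 11.3
eef_pos: [407.8, 320.6, 171.7]
tool_rot: [3.139, 0.001, -0.103]
force: [0.2, -0.8, -0.7]
width: 31.4
gripper_force: 59.9
[array([ -2.6,   0.5, 140.7]), array([ 0.003,  0.001, -0.003])]
```

```bash
echo '[[-0.06,0,0.6,0,0,0,20],[0,0,0.8,0,0,0,20],[0,0,0.6,0,0,0,20],[0,0,0.4,0,0,0,20],[0,0,0.2,0,0,0,20],[0,0,0.16,0,0,0,20],[0,0,0,0,0,0,20]]' | python3 nudge.py; echo '[[0,0,0.04,0,0,0,20],[0,0,0,0,0,0,20]]' | python3 nudge.py
```

```text
clock: 12.0
eef_pos: [405.3, 321.6, 34.3]
tool_rot: [3.141, 0.0, -0.105]
force: [0.3, -0.4, -0.7]
width: 31.7
gripper_force: 59.9
clock: 12.2
eef_pos: [405.5, 322.7, 33.5]
tool_rot: [-3.14, -0.001, -0.104]
force: [-0.6, 0.1, -0.6]
width: 31.9
gripper_force: 59.9
```

Scaled: -40 mm is -0.8, -20 mm is -0.4.

```bash
echo '[[0,0,0,0,0,0,60],[0,0,0,0,0,0,60],[0,0,0,0,0,0,60],[0,0,0,0,0,0,60],[0,0,0,0,0,0,60],[0,0,-0.4,0,0,0,60],[0,0,-0.8,0,0,0,60],[0,0,-0.8,0,0,0,60],[0,0,-0.8,0,0,0,60],[0,0,-0.8,0,0,0,60],[0,0,0,0,0,0,60],[0,0,0,0,0,0,60]]' | python3 nudge.py; python3 -c "
from h import *
a=ctrl.get_image('top');b=ctrl.get_image('side')
o=np.hstack([cv2.resize(a[190:280,100:190],(360,360)),cv2.resize(b[294:384,230:320],(360,360))]);cv2.imwrite('pics/d2.png',o)
cv2.imwrite('pics/top3.png',a);cv2.imwrite('pics/side3.png',b);print(ctrl.read_state()['qpos'])"
```

```text
clock: 13.4
eef_pos: [405.1, 322.7, 213.5]
tool_rot: [-3.14, -0.001, -0.104]
force: [-0.7, 0.2, -0.7]
width: 60.4
gripper_force: 0.0
[-0.86654528  0.47217251  0.20134684  1.9108508  -0.13058242  0.77341794
 -2.2677151 ]
```

View pics/d2.png

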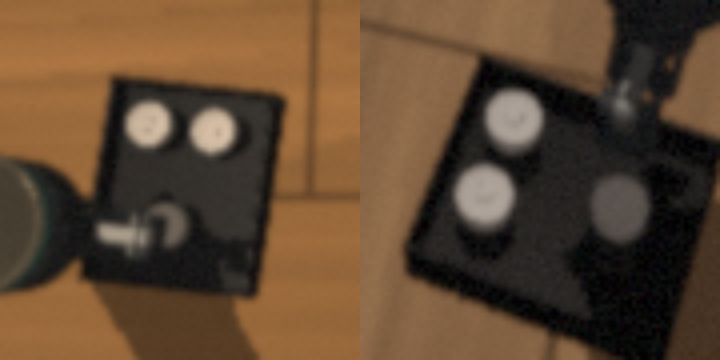

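The battery stands in the near half of its tin, with the other two undisturbed. I'll re-measure the remote by mask now that the bay is clear.

```bash
python3 - <<'E'
from h import *
np.set_printoptions(precision=1,suppress=True)
T=cv2.imread("pics/top3.png");S=cv2.imread("pics/side3.png")
def m(img,x0,y0,x1,y1):
    h=cv2.cvtColor(img[y0:y1,x0:x1],cv2.COLOR_BGR2HSV)
    k=((h[...,1]<60)&(h[...,2]>60)).astype(np.uint8)
    k=cv2.morphologyEx(k,cv2.MORPH_CLOSE,np.ones((3,3)))
    n,l,st,ce=cv2.connectedComponentsWithStats(k);i=1+np.argmax(st[1:,4])
    return np.argwhere(l==i)[:,::-1]+[x0,y0],st[i,4]
for nm,im,bx in(("top",T,(215,158,259,196)),("side",S,(212,200,262,252))):
    p,a=m(im,*bx);r=cv2.minAreaRect(p.astype(np.float32));print(nm,a,r,cv2.boxPoints(r).tolist())
    if nm=="top":
        c=cv2.boxPoints(r);print([plane("top",q,25)[:2] for q in c])
    g=cv2.cvtColor(im,6)[bx[1]:bx[3],bx[0]:bx[2]]
    # black round key
    M=np.zeros(im.shape[:2],np.uint8);cv2.fillPoly(M,[np.int32(cv2.boxPoints(r))],1)
    sub=M[bx[1]:bx[3],bx[0]:bx[2]]*(g<75);n,l,st,ce=cv2.connectedComponentsWithStats(sub.astype(np.uint8))
    print([(int(st[i,4]),(ce[i]+bx[:2]).round(1).tolist()) for i in range(1,n) if st[i,4]>5])
E
```

```text
top 421 ((240.27230834960938, 176.7227783203125), (11.641935348510742, 36.617366790771484), 84.2894058227539) [[221.47528076171875, 172.75247192382812], [257.91094970703125, 169.10891723632812], [259.0693359375, 180.69308471679688], [222.6336669921875, 184.33663940429688]]
[array([644.7,  80.5]), array([656.8, -38.5]), array([618.2, -42. ]), array([606.3,  76.4])]
[(34, [238.5, 176.3])]
side 395 ((240.34115600585938, 230.46469116210938), (14.317408561706543, 31.997238159179688), 12.52880859375) [[229.88233947753906, 244.52938842773438], [236.82350158691406, 213.29409790039062], [250.7999725341797, 216.39999389648438], [243.8588104248047, 247.63528442382812]]
[(47, [241.7, 215.5]), (49, [238.9, 233.7]), (7, [240.0, 246.4])]
```

```bash
echo '[[0,0,0,0,0,-0.15,62],[0,0,0,0,0,-0.15,62],[0,0,0,0,0,-0.15,62],[0,0,0,0,0,-0.15,62],[0,0,0,0,0,-0.15,62],[0,0,0,0,0,-0.15,62],[0,0,0,0,0,-0.15,62],[0,0,0,0,0,-0.15,62],[0,0,0,0,0,-0.15,62],[0,0,0,0,0,-0.15,62],[0,0,0,0,0,-0.15,62],[0,0,0,0,0,-0.13,62]]' | python3 nudge.py; echo '[[0,0,0,0,0,0,62],[0,0,0,0,0,0,62]]' | python3 nudge.py;python3 -c "
from h import *
print(tri((238.5,176.3),(238.9,233.7)))
print(go([630,34,150],1.675),ctrl.read_state()['qpos'])"
```

```text
clock: 14.7
eef_pos: [404.0, 321.6, 210.9]
tool_rot: [-3.138, 0.002, 1.682]
force: [0.2, -0.4, -0.5]
width: 62.4
gripper_force: 0.0
clock: 14.9
eef_pos: [404.5, 321.8, 211.5]
tool_rot: [-3.139, 0.001, 1.672]
force: [-0.2, -0.0, 0.4]
width: 62.0
gripper_force: 0.0
(array([632.45626937,  24.93690307,  25.142593  ]), np.float64(0.6687367851524004))
[array([-309.1,  195.3,   61.4]), array([-0.002,  0.001, -0.003])] [-0.51830857  0.4785406  -0.29871501  1.9002159   0.19039064  0.79270371
 -0.81834263]
```

Scaled: -38 mm is -0.76, 24 mm is 0.48.

```bash
echo '[[-0.76,0.48,0.14,0,0,0,62],[-0.76,0.48,0.14,0,0,0,62],[-0.76,0.48,0.14,0,0,0,62],[-0.76,0.48,0.14,0,0,0,62],[-0.76,0.48,0.14,0,0,0,62],[-0.76,0.48,0.14,0,0,0,62],[-0.76,0.48,0.14,0,0,0,62],[-0.76,0.48,0.14,0,0,0,62],[0,0,0,0,0,0,62],[0,0,0,0,0,0,62]]' | python3 nudge.py; python3 -c "
from h import *
print(go([630,34,90],1.675),ctrl.read_state()['qpos'])"
```

```text
clock: 15.9
eef_pos: [627.4, 38.9, 155.5]
tool_rot: [-3.14, 0.0, 1.671]
force: [-0.9, 1.3, 0.8]
width: 61.7
gripper_force: 0.0
[array([-5.1,  2.2, 65.5]), array([-0.002,  0.   , -0.004])] [ 0.05878291  0.6954127  -0.27441818  1.6467103   0.23648673  0.83426113
 -0.21453518]
```

Scaled: 35 mm is 0.7, 30 mm is 0.6.

```bash
echo '[[-0.1,0.04,0.6,0,0,0,62],[0,0,0.7,0,0,0,62],[0,0,0.4,0,0,0,62],[0,0,0,0,0,0,62],[0,0,0,0,0,0,62]]' | python3 nudge.py; python3 -c "
from h import *
print(go([630,34,2],1.675))"
```

```text
clock: 16.4
eef_pos: [629.9, 37.2, 72.2]
tool_rot: [-3.141, -0.001, 1.677]
force: [0.3, -0.1, -0.0]
width: 61.9
gripper_force: 0.0
[array([-3.3, -0.3, 70.2]), array([-0.   , -0.001,  0.002])]
```

```bash
echo '[[-0.04,0,0.5,0,0,0,62],[0,0,0.5,0,0,0,62],[0,0,0.3,0,0,0,62],[0,0,0.08,0,0,0,62],[0,0,0,0,0,0,62]]' | python3 nudge.py;  echo '[[0,0,0,0,0,0,35],[0,0,0,0,0,0,35],[0,0,0,0,0,0,35],[0,0,0,0,0,0,35],[0,0,0,0,0,0,35],[0,0,0,0,0,0,35]]' | python3 nudge.py
```

```text
clock: 16.9
eef_pos: [630.8, 33.9, 3.2]
tool_rot: [3.141, -0.0, 1.676]
force: [0.1, -0.2, 0.0]
width: 61.7
gripper_force: 0.0
clock: 17.5
eef_pos: [631.8, 33.7, 4.4]
tool_rot: [3.139, -0.0, 1.676]
force: [0.3, 0.9, 6.2]
width: 42.8
gripper_force: 62.9
```

The rows are not in the units I measure in: shifts go in shares of 50 mm. I convert before sending: -10 mm is -0.2, -5 mm is -0.1.

```bash
echo '[[0.01,0,-0.1,0,0.025,0,35],[0.01,0,-0.2,0,0.05,0,35],[0.01,0,-0.2,0,0.05,0,35],[0,0,0,0,0,0,35],[0,0,0,0,0,0,35]]' | python3 nudge.py
```

```text
clock: 18.0
eef_pos: [630.2, 32.9, 27.6]
tool_rot: [-3.141, -0.125, 1.674]
force: [-0.9, 1.1, -0.9]
width: 42.8
gripper_force: 62.1
```

Scaled: -4 mm is -0.08, -10 mm is -0.2.

```bash
echo '[[0.01,0,-0.2,0,0.05,0,35],[0.01,0,-0.2,0,0.05,0,35],[0.01,0,-0.2,0,0.05,0,35],[0.01,0,-0.2,0,0.05,0,35],[0,0,-0.08,0,0.02,0,35],[0,0,0,0,0,0,35],[0,0,0,0,0,0,35]]' | python3 nudge.py; python3 -c "
from h import *
print(ctrl.read_state()['qpos'])
b=ctrl.get_image('side');cv2.imwrite('pics/r1.png',cv2.resize(b[120:270,180:320],(560,600)))"
```

```text
clock: 18.7
eef_pos: [630.6, 27.8, 70.6]
tool_rot: [-3.141, -0.345, 1.677]
force: [-0.2, 0.2, -0.6]
width: 42.7
gripper_force: 62.1
[ 0.40932578  0.91052099 -0.55007882  1.63786554  0.12723764  0.72944783
  0.04691495]
```

View pics/r1.png

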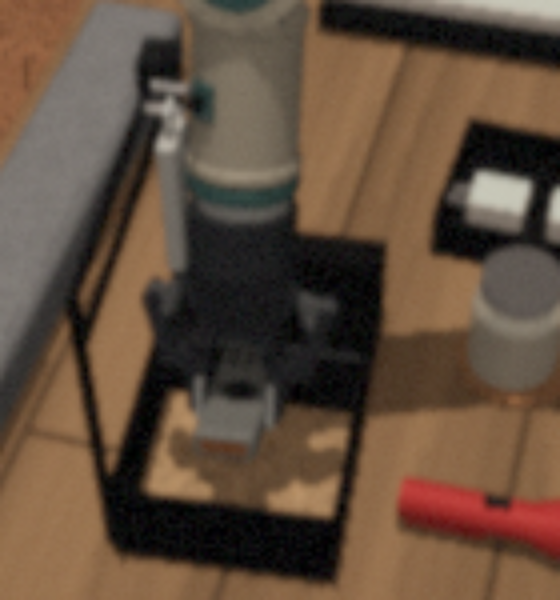

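The remote is slanted up in the fingers, with its window end at crop pixel (225,430), clear of the walls. I'll draw it out along its own axis.

Scaled: 15 mm is 0.3, 10 mm is 0.2.

```bash
echo '[[0.2,0,0,0,0,0,35],[0.3,0,0,0,0,0,35],[0.3,0,0,0,0,0,35],[0.3,0,0,0,0,0,35],[0.2,0,0,0,0,0,35],[0,0,0,0,0,0,35],[0,0,0,0,0,0,35]]' | python3 nudge.py
```

```text
clock: 19.45
eef_pos: [624.8, 87.3, 93.1]
tool_rot: [3.141, -0.344, 1.676]
force: [0.4, -0.1, -1.7]
width: 42.4
gripper_force: 62.1
```

```bash
echo '[[0.3,0,0,0,0,0,35],[0.4,0,0,0,0,0,35],[0.4,0,0,0,0,0,35],[0.4,0,0,0,0,0,35],[0.4,0,0,0,0,0,35],[0.4,0,0,0,0,0,35],[0.2,0,0,0,0,0,35],[0,0,0,0,0,0,35],[0,0,0,0,0,0,35]]' | python3 nudge.py; python3 -c "
from h import *
T=ctrl.get_image('top');S=ctrl.get_image('side')
cv2.imwrite('pics/top4.png',T);cv2.imwrite('pics/side4.png',S)
s=ctrl.read_state();R=Ro.from_euler('xyz',s['tool_rot']).as_matrix()
for n in('top','side'):
  for k in(45,-190): print(n,k,proj(n,s['eef_pos']+R@[k,0,-10]))
print(s['qpos'],R[:,0],R[:,2])"
```

```text
clock: 20.35
eef_pos: [612.4, 204.1, 135.2]
tool_rot: [-3.142, -0.344, 1.676]
force: [0.3, -0.5, -0.5]
width: 42.7
gripper_force: 62.1
top 45 [162.15488708 175.50866546]
top -190 [239.14998817 173.29306576]
side 45 [220.23856199 273.56392972]
side -190 [238.78532018 221.42299147]
[ 0.14095719  0.79558664 -0.5481973   1.66555071  0.06395681  0.70756859
 -0.19698609] [-0.09694072  0.93649672  0.33701096] [-0.03548522  0.33513838 -0.94150043]
```

Scaled: -23.5 mm is -0.47, 8.4 mm is 0.168.

```bash
echo '[[0.1,0,-0.28,0,0,0,35],[0.168,0,-0.47,0,0,0,35],[0.168,0,-0.47,0,0,0,35],[0.168,0,-0.47,0,0,0,35],[0.168,0,-0.47,0,0,0,35],[0.168,0,-0.47,0,0,0,35],[0.08,0,-0.24,0,0,0,35],[0,0,0,0,0,0,35],[0,0,0,0,0,0,35],[0,0,0,0,0,0,35]]' | python3 nudge.py; python3 - <<'E'
from h import *
T=ctrl.get_image('top');S=ctrl.get_image('side')
s=ctrl.read_state();R=Ro.from_euler('xyz',s['tool_rot']).as_matrix()
for n,I in(('top',T),('side',S)):
  for k in(45,-100,-190):
    p=proj(n,s['eef_pos']+R@[k,0,-22]);x,y=p.round().astype(int);print(n,k,p.round(1),np.median(I[y-2:y+3,x-2:x+3].reshape(-1,3),0))
# grey component near remote in the side view
  h=cv2.cvtColor(I,cv2.COLOR_BGR2HSV);m=((h[...,1]<70)&(h[...,2]>55)).astype(np.uint8)
  x,y=proj(n,s['eef_pos']+R@[-150,0,-22]).round().astype(int);l=cv2.connectedComponents(m)[1]
  if l[y,x]:
    q=np.argwhere(l==l[y,x])[:,::-1];print(n,"blob",len(q),q.min(0),q.max(0))
print(s['eef_pos'],s['force'],s['gripper_force'],s['qd'].round(3),(s['eef_pos']+R@[-190,0,-10]).round())
E
```

```text
clock: 21.45
eef_pos: [611.8, 203.3, 286.0]
tool_rot: [-3.139, -0.344, 1.675]
force: [-0.2, 0.0, -1.6]
width: 42.6
gripper_force: 62.1
top 45 [148.6 162.5] [ 96. 113. 122.]
top -100 [206.3 161.6] [100. 131. 151.]
top -190 [239.1 161. ] [109. 144. 166.]
side 45 [215.3 230.8] [ 98. 106. 112.]
side -100 [229.8 197.6] [26. 26. 26.]
side -190 [236.9 181.2] [26. 25. 25.]
[611.90615497 203.60413646 286.23707771] [-0.10733396  0.81847094 -0.61015876] 62.11264371871948 [-0.001 -0.003 -0.002 -0.007 -0.002  0.002 -0.   ] [631.  22. 231.]
```

```bash
python3 - <<'E'
from h import *
T=ctrl.get_image('top');S=ctrl.get_image('side')
s=ctrl.read_state();R=Ro.from_euler('xyz',s['tool_rot']).as_matrix()
for n,I in(('top',T),('side',S)):
  h=cv2.cvtColor(I,cv2.COLOR_BGR2HSV)
  for k in(75,60,50,40,30,-60,-90,-120,-150,-180,-200,-220):
    o=[]
    for y in range(-48,49,8):
      a,b=proj(n,s['eef_pos']+R@[k,y,-22]).round().astype(int);o.append("%d/%d"%(h[b,a,1],h[b,a,2]))
    print(n,k,*o)
E
```

```text
top 75 152/109 156/149 158/153 156/147 155/138 155/135 158/147 157/158 153/153 156/155 156/160 157/156 158/155
top 60 156/108 160/150 158/152 155/148 155/140 153/135 157/148 156/159 159/152 156/157 156/160 160/155 157/156
top 50 160/105 154/151 157/154 139/121 105/102 152/116 142/122 133/119 117/120 157/156 154/161 161/155 155/156
top 40 157/117 156/147 158/152 125/90 56/122 51/124 56/122 54/123 54/123 142/151 159/159 158/158 158/155
top 30 154/116 152/148 155/153 129/103 51/121 51/125 51/125 54/122 53/121 140/151 157/161 155/158 160/156
top -60 152/77 149/99 154/152 130/90 50/61 55/46 34/37 65/67 76/70 85/102 89/115 87/126 84/130
top -90 87/97 86/110 85/114 87/123 83/132 87/138 84/140 87/147 84/148 88/154 88/154 87/159 87/161
top -120 86/149 88/151 86/157 88/159 89/161 87/161 86/164 87/164 87/168 87/167 86/170 87/170 84/171
top -150 84/167 84/169 86/169 88/169 86/170 87/172 88/171 85/172 87/173 88/171 88/171 86/171 87/170
top -180 87/172 86/172 89/170 85/171 86/171 87/170 86/169 86/169 88/166 87/165 84/161 87/161 85/156
top -200 85/171 87/168 87/167 86/166 87/165 86/164 87/162 86/16
[... 569 characters left out ...]
113/165 64/119 39/65 35/109 35/109 31/108 33/107 34/106 78/115 113/45 119/157 120/153
side -60 33/23 16/32 7/35 39/26 46/28 0/27 20/39 35/44 42/54 115/153 123/139 21/37 41/37
side -90 25/31 21/37 38/20 28/45 10/25 18/14 36/28 59/26 67/23 10/26 49/31 55/23 8/34
side -120 81/22 23/34 22/82 30/59 19/41 39/26 55/23 10/25 9/30 18/28 51/30 41/25 51/30
side -150 25/41 12/64 16/64 19/68 26/50 9/27 26/30 39/26 49/21 19/27 31/25 19/27 60/17
side -180 43/24 47/27 58/22 37/48 36/79 72/32 9/30 29/35 10/26 53/24 12/21 14/36 21/36
side -200 81/19 55/23 32/24 54/19 53/24 39/13 128/12 64/28 10/25 72/32 33/31 9/30 48/37
side -220 122/90 127/70 121/61 120/85 104/71 96/53 130/59 27/28 8/33 0/30 18/29 15/35 7/35
```

```bash
python3 -c "
from cell import ctrl
print(ctrl.finish_job())"
```

```text
the job is handed in; nothing more can be done
None
```

I handed the job in at about 21.5 s: battery and charger are in their tins, and the gripper holds the remote still with both ends more than 200 mm up by estimate (its rear end was hidden from both cameras); no verdict was returned.

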